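# Hold the sanding block flush on a tilted wedge strip

### The arm

A 6-joint arm with a two-finger parallel gripper is mounted at the origin on a cart in front of the work surface, level with it; the furniture and walls round the work are solid. World frame = base frame: x ahead of the robot, y to its left, z up, the work surface at z = 0. Lengths are in m, angles in rad, forces in N, time in s.
With the tool pointing down it reaches from about 0.35 to 0.85 m from the base axis. Payload 8.1 kg.
Tool frame: the origin (TCP) lies at the very end of the fingers, on their centre line; the grasp point (between the pads) lies manip.hold_point_z behind it (manip.hold_point_z is the distance from the TCP to the grasp point, in m); z points along the fingers, y is the line along which they close (so a half turn about z gives the same grasp; the last joint's range is limited). The gripper opens to 93 mm and grips with 3 to 60 N. Pads are 15 mm wide; open, the fingers measure 128 mm over their backs; the gripper's body (75 mm by 188 mm) begins 65 mm behind the grasp point.
Start: joints at [1.258, 0.13, 1.488, -0, 1.523, -0.085], TCP at [0.135, 0.585, 0.219] pointing down, gripper open.
Joint ranges: [-2.96, 2.96], [-0.89, 2.26], [0.02, 2.5], [-1.34, 4.48], [0, 2.73], [-2.66, 2.66]. Speed limits (rad/s): [2.39, 2.39, 2.79, 3.14, 3.14, 3.14].

### API

Orientations are given as a unit quaternion [w, x, y, z].
In Python, from station import sense, vision, finish_job, manip gives the robot as it stands.
- The arm moves only by the tool servo_tool, never from a script. Its argument "motion" is a list of rows, each a list of 2 entries, a list of its own where there are three numbers: the shift along the tool's x, y, z in m, then the turn about the tool's z in degrees. A call has exactly 8 rows; each row is the pose to reach, as a shift and turn from the pose commanded when the call began, along the tool's axes at that moment; what a row does not reach only later rows make up. A row lasts 1/8 s, in which the tool goes at most 62.5 mm and 10.7 degrees, less where a joint would pass 70% of its speed; a pose out of reach is approached as far as the arm can. A call with a gripper value outside its range is refused whole. "grip" is the opening in per cent of the stroke, from 0 (shut) to 100 (fully open), set as the call begins (left out, the last holds). The fingers move at their own pace and stop on an object; "newtons" is the grip in N (left out, the last holds). Time passes only in rows, so rows that repeat a pose let the fingers close, or fill a call up. It gives the time, the measured TCP pose, the force, the opening and the grip force at its end, in the units of the state.
- sense(): the state, without advancing time (a new reading comes with each control period).
- vision.snapshot(name): name is "side" or "top" or "wrist"; returns a dict with "color" (480x640x3 uint8, red, green, blue), "range_z" (480x640 float32, m along the optical axis (not along the pixel's ray), 0 where there is no reading), "vertical_fov" (degrees; the focal length in pixels is half the picture's height over the tangent of half this angle, whatever the lens; pixels are square), "cx", "cy" (the principal point, pixels), "origin" and "orientation" of the camera in the world. Camera axes: x right, y up, looking along -z (the intrinsics and any distortion apply to the point x, -y, -z); pixel columns grow to the right and rows downward; lengths in m; the calibration is good to about 2 mm. A picture is of the moment at which its call begins.
- finish_job(): hands the job in; it is judged then, once.
The state is a dict: "time_s": time; "q": joint angles; "qd": joint speeds; "effort": joint torques, N m; "tcp_pos": TCP position; "eef_rot": TCP orientation; "wrist_force": force on the tool from outside, world axes, zero at the start; "moment": the same for the moment, N m; "opening": opening from 0.0 (shut) to 1.0 (fully open); "grasp_force": force on a finger pad.
Only numpy, scipy, OpenCV 4.12 (cv2) and the standard library are available. Lean on these libraries where they do the work, as an engineer would, in place of code of your own. Each camera call takes 0.05 s, during which the arm holds its last target. There are 200 camera calls.

### The job

The maple strip on the tilting bevel stage is ready to be sanded: pick up the cork sanding block, tilt it to the slope of the strip, and set its paper underside flat on the strip, centred and lengthwise along it. Push squarely and gently until the sprung bed gives by a few millimetres (about 3 to 6, never down to its stop), so that the block lies flush with no gap at either end. Finish while still gripping and pressing the block there, without letting go, and leave the brass tin, the finger plane and the rosin cake where they are.

Things in the scene. Friction and masses are not known exactly. Their poses are not given: they have to be found in the camera images.
- block_mid (a point): centre of the loose cork sanding block (a plain tan cork box, 46 mm wide along its x, 90 mm long along its y, 27 mm high along its z, 60 g; sandpaper on the underside). It starts flat on the bench, upright, and this point is 13.5 mm above its underside. Grip it across the 46 mm width; it is the same either way round.
- strip_face (a point): centre of the top face of the pale maple strip on the stage (120 mm long along x, 40 wide along y, 12 thick; z is the face's outward normal). x points uphill; the face slopes down to the robot's side by 10 to 28 degrees, different each time; y is level. The strip lies on a steel bed plate 50 mm wide, 12 mm below the face; the table under it, 64 mm wide, is 30 mm below. Moves with the bed.
- sprung_bed (a joint): how far strip and bed have been pushed in along the face's normal against springs: 0 at rest, 0.010 m at the stop. It starts to give at about 1 N, then yields about 1 mm for each 2 N (roughly 9 N at 4 mm). The tilt itself is clamped stiff and does not yield to such a push.
- bevel_stage: fixed green base of the bevel stage, 160 x 120 x 12 mm (x, y, z), with two cheeks 38 to 46 mm either side of its middle, up to 83 mm high, brass heads out to 56 mm. Origin at the centre of its underside on the bench. The tilt axis runs along its y, 65 mm above the bench; the face's centre lies 38 mm from that axis along the face's normal.
- pin_tin: bystander: open brass tin of pins near the front of the bench, 65 mm across, 28 mm high; origin at the centre of its underside. Leave alone.
- finger_plane: bystander: small brass finger plane, 29 x 60 x 31 mm; origin at the centre of its underside. Leave alone.
- rosin_cake: bystander: orange rosin cake in a dark green collar, 45 mm across, 16 mm high; origin at the centre of its underside. Leave alone.

How it is judged:
On the way, in this order (a step that is already met when the one before it is completed fails the run):
1. the sanding block is lifted clear in the gripper (height (world z) of block_mid above 0.05 m and contact force between the fingers and sanding_block above 1 N and contact force between sanding_block and sprung_bed below 0.1 N), for 0.2 s.
2. the block lies flush on the strip and presses the sprung bed in (angle between the z axis of block_mid and the z axis of strip_face, either way round below 0.044 rad and angle between the y axis of block_mid and the x axis of strip_face, either way round below 0.12 rad and x of block_mid in the frame of strip_face between -0.02 and 0.02 m and y of block_mid in the frame of strip_face between -0.01 and 0.01 m and z of block_mid in the frame of strip_face between 0.01 and 0.017 m and value of joint sprung_bed between 0.0012 and 0.0075 m and contact force between sanding_block and sprung_bed between 2 and 22 N and contact force between the fingers and sanding_block above 2 N and contact force between the fingers and sprung_bed below 0.5 N and linear speed of sanding_block below 0.02 m/s), for 0.3 s.
At the end, for the whole second after the job is handed in: Block still gripped and at rest on the strip: parallel to the face within 2.5 degrees, lengthwise within 7 degrees, centred within 20 mm along and 10 mm across, bed pushed in 1.2 to 7.5 mm by the block (2 to 22 N), fingers off the strip and bed (all of step 2); the arm keeps its last pose, push and grip.
It fails at once if the sprung bed is driven down to its stop (value of joint sprung_bed above 0.0095 m).
It fails at once if a bystander is moved by more than 15 mm (distance of any of pin_tin, finger_plane, rosin_cake from where it was at the start of the episode above 0.015 m).
It also fails if it takes over 35 s, if anything falls off the work surface, if the arm or the gripper's body presses on something with over 40 N, if the wrist force passes 120 N, or if a joint passes its speed limit or range.

## Working session

There is one attempt and no reset: what is moved stays moved. The work goes in short steps, Python scripts to look and compute and a tool call to move; the robot and the scene stay as the last step left them, time stands still between calls to the robot, and variables do not carry over. Pictures are saved under pics/ and viewed, at most 10 in all, crops included, and the job is handed in when it is done.

Besides the shell and the picture viewer there is one more tool, called after "Request:" by a JSON object that holds its "method" and its "body". servo_tool: Moves the arm, as the interface text tells. Its arguments: {"type":"object","properties":{"motion":{"type":"array","items":{"type":"array"}},"grip":{"type":"number"},"newtons":{"type":"number"}},"required":["motion"]}

```bash
mkdir -p pics; ls
python3 - <<'E'
from station import sense, vision, manip
import cv2,numpy as np
print(sense()); print({k:getattr(manip,k) for k in dir(manip) if k[0]!='_'})
ims=[]
for n in("top","side"):
    s=vision.snapshot(n); np.savez(f"pics/{n}0.npz",**s)
    print(n,{k:v for k,v in s.items() if k not in("color","range_z")})
    cv2.imwrite(f"pics/{n}0.png",s["color"][:,:,::-1])
E
```

```text
pics
{'time_s': 0.0, 'q': array([ 1.25762384e+00,  1.31129345e-01,  1.48928462e+00, -2.85063916e-05,
        1.52300418e+00, -8.54582528e-02]), 'qd': array([-5.66018514e-04,  2.21804159e-03, -7.25424915e-04, -1.56518118e-06,
        1.37918503e-03, -2.26629707e-04]), 'effort': array([ 9.57526436e-05, -5.59847939e+01, -4.91759920e+01,  7.67010637e-02,
        3.54181929e-02, -1.70462372e-04]), 'tcp_pos': array([0.13529602, 0.58395728, 0.21760353]), 'eef_rot': array([-1.66768121e-04,  1.13610545e-01,  9.93524942e-01, -8.97496580e-04]), 'wrist_force': array([ 0.02793759, -0.28733179, -0.08830894]), 'moment': array([-0.02340822, -0.00901338,  0.02123336]), 'grasp_force': 0.0, 'opening': 0.99886039313208}
{'PlanningError': <class 'station.PlanningError'>, 'hold_point_z': 0.0188}
top {'vertical_fov': 45.340282451291905, 'cx': 324.91358957996204, 'cy': 237.72867790499686, 'origin': array([ 0.35084069, -0.0206928 ,  1.17426249]), 'orientation': array([ 0.71672339,  0.07673507, -0.06969906, -0.68960956])}
side {'vertical_fov': 42.889912734365595, 'cx': 327.72612141710164, 'cy': 243.59520160805852, 'origin': array([ 0.18253357, -1.09948622,  0.78569352]), 'orientation': array([ 0.85406971,  0.48776959, -0.08437036, -0.15977295])}
```

View pics/top0.png

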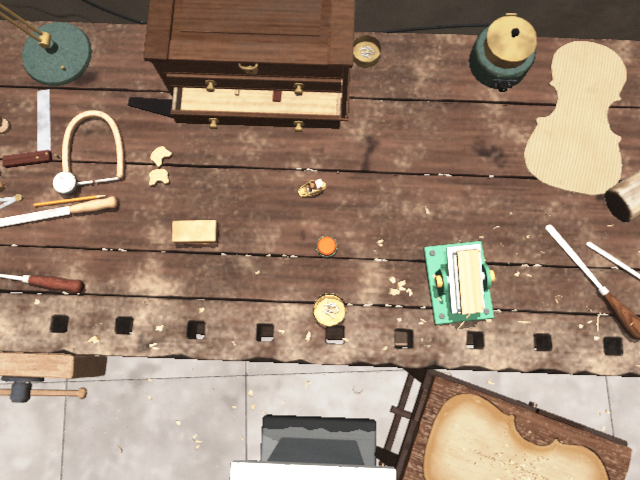

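View pics/side0.png

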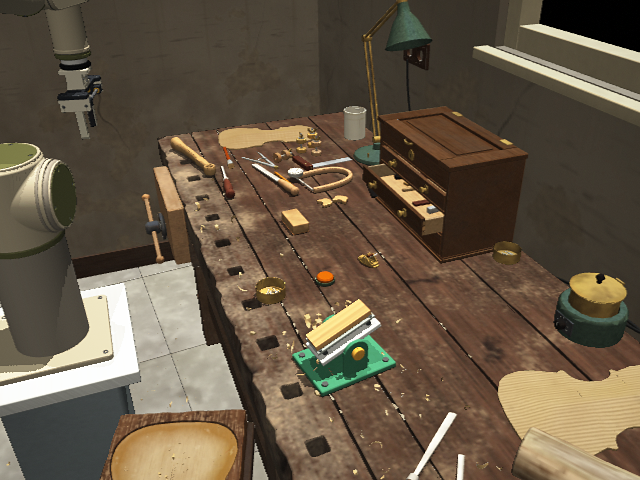

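The top view shows the block at about (194,232), the stage at (460,283) with the strip running up the picture, rosin (327,246), tin (330,310) and plane (312,188). The side view shows the strip as the top tan bar at about (340,325).

```bash
cat > h.py <<'E'
import numpy as np,cv2
from scipy.spatial.transform import Rotation as R
def cloud(s):
    f=240/np.tan(np.radians(s["vertical_fov"])/2); z=s["range_z"]
    v,u=np.mgrid[:480,:640]
    p=np.stack([(u-s["cx"])/f*z,-(v-s["cy"])/f*z,-z],-1)
    w,x,y,k=s["orientation"]
    return p@R.from_quat([x,y,k,w]).as_matrix().T+s["origin"]
def rect(pts):
    (c,wh,a)=cv2.minAreaRect((pts[:,:2]*1000).astype(np.float32)); b=cv2.boxPoints((c,wh,a))
    e=[b[1]-b[0],b[2]-b[1]]; e=max(e,key=np.linalg.norm)
    return np.round(c,1),np.round(wh,1),np.degrees(np.arctan2(e[1],e[0]))%180
E
python3 - <<'E'
from h import *
for n,rb,rs in(("top",(205,260,160,230),(235,330,420,500)),("side",(200,240,270,320),(290,365,295,385))):
    s=np.load(f"pics/{n}0.npz"); P=cloud(s); c=cv2.cvtColor(s["color"],cv2.COLOR_RGB2HSV).astype(int)
    def sub(r): a,b,d,e=r; return P[a:b,d:e].reshape(-1,3),c[a:b,d:e].reshape(-1,3)
    p,h=sub(rb); m=(p[:,2]>.018)&(p[:,2]<.04); q=p[m]; print(n,"block",m.sum(),np.median(q[:,2]),rect(q))
    p,h=sub(rs); m=(p[:,2]>.07)&(h[:,0]>12)&(h[:,0]<30)&(h[:,1]>45)&(h[:,2]>120); q=p[m]
    # RANSAC-ish plane: iterative trimming
    for _ in range(15):
        A=np.c_[q[:,:2],np.ones(len(q))]; k=np.linalg.lstsq(A,q[:,2],rcond=None)[0]; r=abs(A@k-q[:,2])
        if r.max()<.004:break
        q=q[r<max(.004,np.percentile(r,95))]
    nn=np.array([-k[0],-k[1],1]);nn/=np.linalg.norm(nn)
    print(n,"strip",m.sum(),len(q),"n",nn,"tilt",np.degrees(np.arccos(nn[2])),"az",np.degrees(np.arctan2(-nn[1],-nn[0])),"mean",q.mean(0),"z",q[:,2].min(),q[:,2].max(),rect(q),"rms",r.std())
    # base green
    m=(h[:,0]>60)&(h[:,0]<90)&(h[:,1]>120)&(p[:,2]<.02)&(p[:,2]>.005); print("base",m.sum(),rect(p[m]),np.median(p[m][:,2]))
E
```

```text
top block 984 0.027883988882011823 (array([597.4, 266. ]), array([46.1, 91.5]), np.float32(92.94483))
top strip 852 729 n [-0.32248414 -0.04573977  0.94546912] tilt 19.00870178976113 az 8.072742019015768 mean [ 0.50397147 -0.28369355  0.10142354] z 0.078568868730031 0.12377028053485839 (array([ 503.4, -279.4]), array([113.9,  40.9]), np.float32(8.778348)) rms 0.0009905238219395144
base 0 (array([0., 0.]), array([0., 0.]), np.float32(0.0)) nan
side block 344 0.027118039193408217 (array([595.4, 262.2]), array([ 46.2, 101.4]), np.float32(94.19714))
side strip 1181 1071 n [-0.32099064 -0.04881045  0.94582374] tilt 18.946221811466458 az 8.646269737654483 mean [ 0.50110832 -0.28528073  0.10017223] z 0.0796816960094272 0.12155525983514603 (array([ 502.6, -282.9]), array([115.1,  44.1]), np.float32(9.133277)) rms 0.0008914743366658708
base 721 (array([ 516.6, -258.4]), array([ 87.4, 170. ]), np.float32(159.23538)) 0.012074820342084402
  return _methods._mean(a, axis=axis, dtype=dtype,
  ret = ret.dtype.type(ret / rcount)
```

```bash
cat >> h.py <<'E'
def plan(target,yaw_y):
    "shift in tool axes and turn (deg) from the measured pose to a TCP target with tool y at azimuth yaw_y"
    from station import sense
    s=sense(); w,x,y,z=s["eef_rot"]; M=R.from_quat([x,y,z,w]).as_matrix()
    a=np.degrees(np.arctan2(M[1,1],M[0,1])); t=-((yaw_y-a+180)%360-180)
    print("t",s["time_s"],"tcp",s["tcp_pos"].round(4),"yaw",a.round(2),"down",M[:,2].round(3),"F",s["wrist_force"].round(2),"grip",s["opening"],s["grasp_force"])
    print("shift mm",(M.T@(np.array(target)-s["tcp_pos"])*1000).round(1),"turn",round(t,2)); return M
E
python3 -c "
from h import *
plan([.597,.265,.13],3)"
```

```text
t 0.1 tcp [0.1353 0.584  0.2177] yaw 76.95 down [-0.    -0.002 -1.   ] F [0.66 0.01 0.78] grip 0.9985233538591347 0.0
shift mm [-521.8 -206.4   88. ] turn 73.95
```

Request:
{"method": "servo_tool", "body": {"motion": [[[-0.042, -0.017, 0.004], 6], [[-0.094, -0.037, 0.008], 14], [[-0.147, -0.058, 0.012], 22], [[-0.2, -0.079, 0.016], 30], [[-0.253, -0.1, 0.02], 38], [[-0.306, -0.121, 0.024], 46], [[-0.359, -0.142, 0.028], 54], [[-0.4, -0.158, 0.032], 60]], "grip": 100, "newtons": 10}}

```text
time_s: 1.1
tcp_pos: [0.4909, 0.3384, 0.186]
eef_rot: [-0.0, 0.597, 0.802, -0.0]
wrist_force: [0.6, 0.2, -1.4]
opening: 1.001
grasp_force: 0.0
```

```bash
python3 -c "
from h import *
plan([.597,.265,.13],3)"
```

```text
t 1.1 tcp [0.4909 0.3384 0.186 ] yaw 16.66 down [-0. -0. -1.] F [ 0.6   0.23 -1.37] grip 1.0007526145174024 0.0
shift mm [-100.7   80.6   56. ] turn 13.66
```

Request:
{"method": "servo_tool", "body": {"motion": [[[-0.025, 0.02, 0.014], 4], [[-0.05, 0.04, 0.028], 8], [[-0.075, 0.06, 0.042], 11], [[-0.095, 0.076, 0.053], 13], [[-0.101, 0.081, 0.056], 13.7], [[-0.101, 0.081, 0.056], 13.7], [[-0.101, 0.081, 0.056], 13.7], [[-0.101, 0.081, 0.056], 13.7]]}}

```text
time_s: 2.1
tcp_pos: [0.5961, 0.2681, 0.1314]
eef_rot: [0.0, 0.686, 0.727, 0.0]
wrist_force: [0.4, 0.7, 0.1]
opening: 1.002
grasp_force: 0.0
```

Run:
```python
from h import *
from station import vision
M=plan([.597,.265,.006],3)
for n in("wrist","top"):
    s=vision.snapshot(n); P=cloud(s)
    m=(P[...,2]>.022)&(P[...,2]<.034)&(abs(P[...,0]-.597)<.06)&(abs(P[...,1]-.265)<.08); 
    k,l,st,_=cv2.connectedComponentsWithStats(m.astype(np.uint8)); m=l==1+st[1:,4].argmax()
    print(n,m.sum(),rect(P[m]),np.median(P[m][:,2]))
    if n=="wrist": cv2.imwrite("pics/w1.png",s["color"][:,:,::-1])
```

```text
t 2.1 tcp [0.5961 0.2681 0.1314] yaw 3.32 down [ 0.001  0.    -1.   ] F [0.43 0.74 0.09] grip 1.0022088551604154 0.0
shift mm [ -3.3   0.6 125.4] turn 0.32
wrist 6283 (array([598.5, 263.9]), array([45. , 89.8]), np.float32(93.23793)) 0.02777417048846914
top 722 (array([597.8, 256.4]), array([46.4, 71.4]), np.float32(92.90198)) 0.027963115820705764
```

View pics/w1.png

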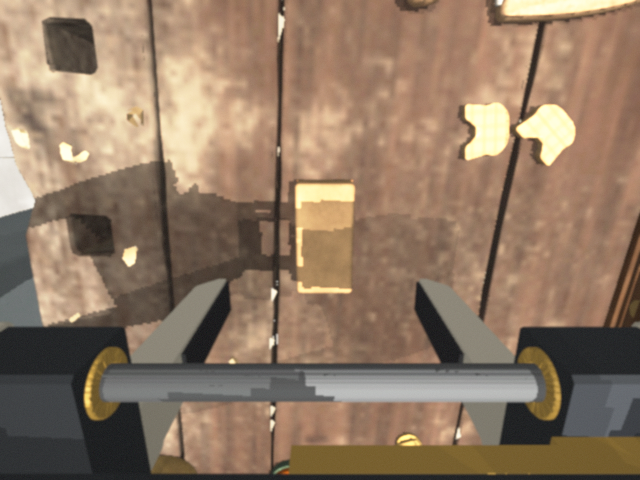

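The wrist view shows the block at about (325,238), clear between the open fingers.

Request:
{"method": "servo_tool", "body": {"motion": [[[-0.002, 0.001, 0.03], 0.2], [[-0.004, 0.0015, 0.06], 0.2], [[-0.004, 0.0015, 0.085], 0.2], [[-0.004, 0.0015, 0.105], 0.2], [[-0.004, 0.0015, 0.117], 0.2], [[-0.004, 0.0015, 0.124], 0.2], [[-0.004, 0.0015, 0.124], 0.2], [[-0.004, 0.0015, 0.124], 0.2]]}}

```text
time_s: 3.2
tcp_pos: [0.5988, 0.2636, 0.0077]
eef_rot: [0.0, 0.688, 0.726, 0.001]
wrist_force: [0.7, -0.6, 0.3]
opening: 1.0
grasp_force: 0.0
```

```bash
python3 -c "
from h import *
plan([.598,.2645,.004],3.1)"
```

```text
t 3.2 tcp [0.5988 0.2636 0.0077] yaw 3.05 down [ 0.001  0.001 -1.   ] F [ 0.7  -0.62  0.27] grip 0.999867611599492 0.0
shift mm [ 0.9 -0.8  3.7] turn -0.05
```

Request:
{"method": "servo_tool", "body": {"motion": [[[0.001, -0.001, 0.002], 0], [[0.001, -0.001, 0.003], 0], [[0.001, -0.001, 0.003], 0], [[0.001, -0.001, 0.003], 0], [[0.001, -0.001, 0.003], 0], [[0.001, -0.001, 0.003], 0], [[0.001, -0.001, 0.003], 0], [[0.001, -0.001, 0.003], 0]], "grip": 0, "newtons": 10}}

```text
time_s: 4.2
tcp_pos: [0.5971, 0.2643, 0.0037]
eef_rot: [0.0, 0.688, 0.726, 0.0]
wrist_force: [0.1, -0.8, 0.3]
opening: 0.493
grasp_force: 10.0
```

Request:
{"method": "servo_tool", "body": {"motion": [[[0, 0, -0.01], 0], [[0, 0, -0.03], 0], [[0, 0, -0.06], 0], [[0, 0, -0.09], 0], [[0, 0, -0.12], 0], [[0, 0, -0.15], 0], [[0, 0, -0.17], 0], [[0, 0, -0.17], 0]]}}

```text
time_s: 5.2
tcp_pos: [0.5984, 0.2648, 0.1767]
eef_rot: [0.001, 0.688, 0.726, 0.002]
wrist_force: [0.1, 0.4, -1.3]
opening: 0.494
grasp_force: 10.0
```

```bash
cat >> h.py <<'E'
T=np.radians(19.0); AZ=np.radians(8.7); C=np.array([.5028,-.2815,.101])   # tilt, uphill azimuth, face centre
H=np.array([np.cos(AZ),np.sin(AZ),0]); Z=np.array([0,0,1.])
TT=H*np.cos(T)+Z*np.sin(T); N=-H*np.sin(T)+Z*np.cos(T)
def tcp(phi,g=.023,clear=0):
    "TCP with block at pitch phi (deg), uphill edge held 45 mm uphill of the face centre, grasp g above the paper"
    p=np.radians(phi); return C+.045*TT+clear*N+H*(-.045*np.cos(p)-g*np.sin(p))+Z*(-.045*np.sin(p)+g*np.cos(p))-.0188*Z
E
python3 -c "
from h import *
M=plan(tcp(0)+.1*Z,-81.3)
for f in (0,5,10,15,19): print(f,tcp(f).round(4))"
```

```text
t 5.2 tcp [0.5984 0.2648 0.1767] yaw 3.05 down [ 0.004  0.002 -1.   ] F [ 0.09  0.39 -1.28] grip 0.49428283847392124 9.999924749135971
shift mm [-540.6 -126.8  -44.4] turn 84.35
0 [ 0.5004 -0.2819  0.1199]
5 [ 0.4986 -0.2821  0.1158]
10 [ 0.4971 -0.2824  0.1117]
15 [ 0.496  -0.2825  0.1074]
19 [ 0.4954 -0.2826  0.1039]
```

Request:
{"method": "servo_tool", "body": {"motion": [[[-0.035, -0.008, -0.005], 5.5], [[-0.09, -0.021, -0.012], 14], [[-0.145, -0.034, -0.02], 23], [[-0.2, -0.047, -0.028], 32], [[-0.255, -0.06, -0.036], 41], [[-0.31, -0.073, -0.044], 50], [[-0.365, -0.086, -0.044], 59], [[-0.41, -0.096, -0.044], 66]]}}

```text
time_s: 6.2
tcp_pos: [0.5217, -0.1521, 0.2163]
eef_rot: [-0.0, 0.973, 0.231, -0.001]
wrist_force: [-0.6, 0.6, -1.9]
opening: 0.495
grasp_force: 10.0
```

```bash
python3 -c "
from h import *
M=plan(tcp(0)+.1*Z,-81.3)"
```

```text
t 6.2 tcp [ 0.5217 -0.1521  0.2163] yaw -63.26 down [-0.002  0.001 -1.   ] F [-0.63  0.61 -1.88] grip 0.49523987184069235 9.997250139713287
shift mm [-77.4 106.3  -3.6] turn 18.04
```

Request:
{"method": "servo_tool", "body": {"motion": [[[-0.025, 0.034, 0], 6], [[-0.05, 0.068, 0], 12], [[-0.07, 0.095, 0], 16.5], [[-0.077, 0.106, 0], 18], [[-0.077, 0.106, 0], 18], [[-0.077, 0.106, 0], 18], [[-0.077, 0.106, 0], 18], [[-0.077, 0.106, 0], 18]]}}

```text
time_s: 7.2
tcp_pos: [0.5029, -0.2789, 0.2178]
eef_rot: [0.0, 0.997, 0.08, 0.0]
wrist_force: [-0.2, -0.8, -0.6]
opening: 0.491
grasp_force: 10.0
```

Run:
```python
from h import *
from station import vision
M=plan(tcp(0)+.015*Z,-81.3)
s=vision.snapshot("side"); np.savez("pics/s2.npz",**s)
cv2.imwrite("pics/s2.png",cv2.resize(s["color"][200:400,220:460,::-1],None,fx=3,fy=3))
s=vision.snapshot("wrist"); P=cloud(s); np.savez("pics/w2.npz",**s); cv2.imwrite("pics/w2.png",s["color"][:,:,::-1])
```

```text
t 7.2 tcp [ 0.5029 -0.2789  0.2178] yaw -80.87 down [ 0. -0. -1.] F [-0.18 -0.76 -0.62] grip 0.4907912155094095 9.99990999698639
shift mm [-3.   2.5 82.9] turn 0.43
```

View pics/s2.png

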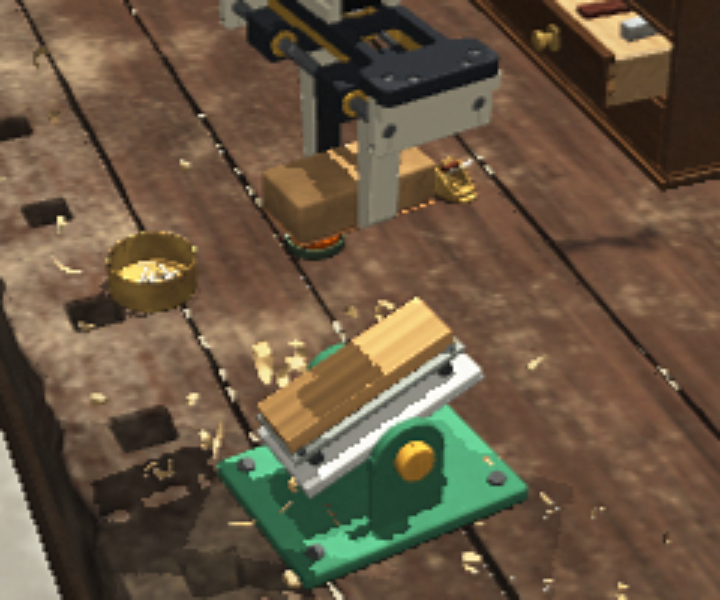

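View pics/w2.png

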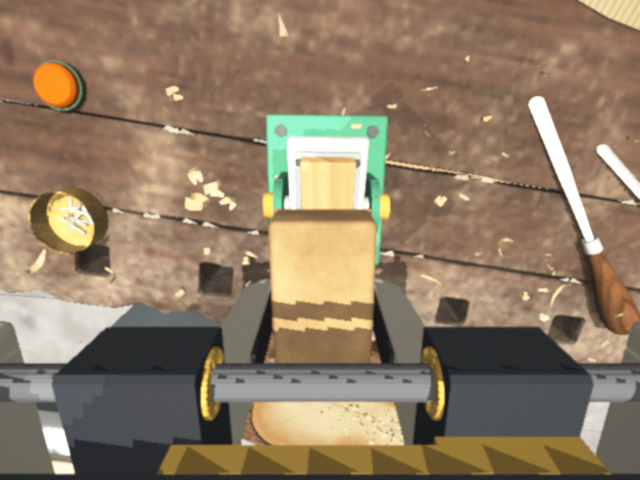

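Wrist view: block level in the fingers (far edge at row ~210), strip behind it at (328,183), aligned. Refine from this cloud.

Run:
```python
from h import *
t=np.array([.5029,-.2789,.2178]); S=np.cross(Z,H)
for n in("w2","s2"):
    P=cloud(np.load(f"pics/{n}.npz"))
    h=cv2.cvtColor(np.load(f"pics/{n}.npz")["color"],cv2.COLOR_RGB2HSV).astype(int)
    q=P-t; b=q[(P[...,2]>.235)&(P[...,2]<.246)&(abs(q@H)<.07)&(abs(q@S)<.028)]
    print(n,"block H",np.percentile(b@H,[1,99]),"S",np.percentile(b@S,[1,50,99]),"z",np.median(b[:,2]),"level slope",np.polyfit(b@H,b[:,2],1)[0],len(b))
    d=P-C; m=(abs(d@N)<.006)&(abs(d@TT)<.07)&(abs(d@S)<.03)&(h[...,1]>45)
    e=d[m]; x,y,z=e@TT,e@S,e@N
    k=np.linalg.lstsq(np.c_[x,y,x*0+1],z,rcond=None)[0]
    print(" strip",len(e),"T",np.percentile(x,[1,99]),"S",np.percentile(y,[1,99]),"plane",k, "S(x) slope",[np.percentile(y[(x>a)&(x<a+.02)],[3,97]).round(4) for a in(-.05,.0,.02,.038) if ((x>a)&(x<a+.02)).sum()>20])
```

```text
w2 block H [-0.02094315  0.0448238 ] S [-0.02377153 -0.0005703   0.02274885] z 0.024078646434376932 level slope -0.008302374099283768 15369
 strip 2646 T [0.02275068 0.06096594] S [-0.02124555  0.01768972] plane [-0.02630219 -0.00147648  0.00079414] S(x) slope [array([-0.0202,  0.0169]), array([-0.0204,  0.017 ])]
s2 block H [-0.0468343   0.04143292] S [-0.02548602 -0.00550822  0.02684115] z 0.02379015440794141 level slope 0.004984086121295175 659
 strip 1208 T [-0.06024716  0.05798997] S [-0.02349556  0.01861642] plane [ 0.00167157  0.03155434 -0.00011111] S(x) slope [array([-0.0224,  0.0164]), array([-0.0225,  0.0167]), array([-0.0228,  0.0177]), array([-0.0224,  0.0173])]
```

```bash
cat >> h.py <<'E'
C=C-.0018*np.cross(Z,H)
E
python3 -c "
from h import *
M=plan(tcp(0,clear=.012),-81.3)
for c,f in ((.012,0),(.004,0),(0,0),(0,4),(0,8),(0,12),(0,16),(0,19),(-.004,19)): print(c,f,((tcp(f,.0225,c)-tcp(0,.0225,.012))@np.c_[H,-np.cross(Z,H),-Z]*1000).round(1))"
```

```text
t 7.3 tcp [ 0.5028 -0.2792  0.2178] yaw -80.9 down [ 0. -0. -1.] F [ 0.43 -0.04 -0.42] grip 0.4911227695162699 9.999928325414658
shift mm [-6.8  4.  86.6] turn 0.4
0.012 0 [0. 0. 0.]
0.004 0 [ 2.6 -0.   7.6]
0 0 [ 3.9 -0.  11.3]
0 4 [ 2.4 -0.  14.5]
0 8 [ 1.2 -0.  17.8]
0 12 [ 0.2 -0.  21.2]
0 16 [-0.6 -0.  24.6]
0 19 [-1.  -0.  27.2]
-0.004 19 [ 0.3 -0.  31. ]
```

Request:
{"method": "servo_tool", "body": {"motion": [[[-0.002, 0.001, 0.02], 0.2], [[-0.004, 0.002, 0.045], 0.4], [[-0.006, 0.003, 0.065], 0.4], [[-0.007, 0.004, 0.078], 0.4], [[-0.007, 0.004, 0.085], 0.4], [[-0.007, 0.004, 0.087], 0.4], [[-0.007, 0.004, 0.087], 0.4], [[-0.007, 0.004, 0.087], 0.4]]}}

```text
time_s: 8.3
tcp_pos: [0.4968, -0.285, 0.1315]
eef_rot: [0.0, 0.997, 0.075, 0.001]
wrist_force: [-0.6, -0.5, -0.5]
opening: 0.495
grasp_force: 10.0
```

```bash
python3 -c "
from h import *
M=plan(tcp(0,.0225,.012),-81.3)"
```

```text
t 8.3 tcp [ 0.4968 -0.285   0.1315] yaw -81.35 down [ 0.001 -0.001 -1.   ] F [-0.61 -0.49 -0.52] grip 0.49457755549341104 9.999834895133972
shift mm [ 0.1 -0.8  0.8] turn -0.05
```

Request:
{"method": "servo_tool", "body": {"motion": [[[0.0025, 0, 0.0075], 0], [[0.004, 0, 0.0115], 0], [[0.003, 0, 0.0133], 0], [[0.0025, 0, 0.015], 0], [[0.0018, 0, 0.0165], 0], [[0.001, 0, 0.018], 0], [[0.001, 0, 0.019], 0], [[0.001, 0, 0.019], 0]]}}

```text
time_s: 9.3
tcp_pos: [0.4972, -0.2847, 0.1116]
eef_rot: [0.0, 0.997, 0.075, -0.0]
wrist_force: [-0.3, -0.2, 1.5]
opening: 0.496
grasp_force: 10.0
```

Run:
```python
from h import *
M=plan(tcp(19,.0225,0),-81.3)
from station import vision
s=vision.snapshot("side"); np.savez("pics/s3.npz",**s)
cv2.imwrite("pics/s3.png",cv2.resize(s["color"][260:380,270:410,::-1],None,fx=5,fy=5))
```

```text
t 9.3 tcp [ 0.4972 -0.2847  0.1116] yaw -81.36 down [-0. -0. -1.] F [-0.35 -0.23  1.52] grip 0.4960039186847589 10.000123232603073
shift mm [-1.3 -0.5  8.1] turn -0.06
```

View pics/s3.png

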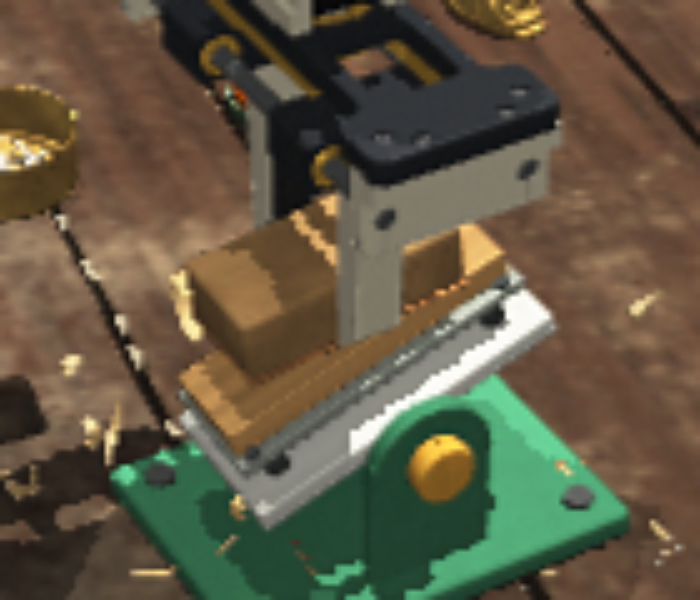

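The block's uphill edge touches at about (440,255), and it is already partly pivoted, gap at the lower end (210,370). Continue the roll.

Request:
{"method": "servo_tool", "body": {"motion": [[[-0.0005, 0, 0.0015], 0], [[-0.0008, 0, 0.003], 0], [[-0.001, -0.0005, 0.0045], 0], [[-0.0012, -0.0005, 0.006], 0], [[-0.0013, -0.0005, 0.0073], 0], [[-0.0013, -0.0005, 0.0085], 0], [[-0.001, -0.0005, 0.009], 0], [[-0.001, -0.0005, 0.009], 0]]}}

```text
time_s: 10.35
tcp_pos: [0.496, -0.2842, 0.1024]
eef_rot: [-0.0, 0.997, 0.075, -0.0]
wrist_force: [-1.9, -1.5, 1.9]
opening: 0.494
grasp_force: 10.0
```

```bash
cat > chk.py <<'E'
from h import *
from station import vision,sense
M=plan(tcp(19,.0225,-.004),-81.3)
f=np.array([sense()["wrist_force"]])
print("F.N",f@N,"F.T",f@TT)
S=np.cross(Z,H)
a=[]
for i in range(3):
  s=vision.snapshot("wrist"); a.append(sense()["wrist_force"]); P=cloud(s); d=P-C
  m=(abs(d@N-.024)<.012)&(abs(d@TT)<.06)&(abs(d@S)<.022)
  e=d[m]; x,y,z=e@TT,e@S,e@N
  for _ in range(8):
    k=np.linalg.lstsq(np.c_[x,y,x*0+1],z,rcond=None)[0]; r=abs(np.c_[x,y,x*0+1]@k-z); g=r<max(.0015,2*np.median(r)); x,y,z=x[g],y[g],z[g]
  print("block top tilt err deg",np.degrees(k[:2]).round(2),"height",k[2].round(4),"T",np.percentile(x,[1,99]).round(4),"S",np.percentile(y,[1,99]).round(4),len(x))
print("mean F.N",np.mean(a,0)@N)
s=vision.snapshot("side"); cv2.imwrite("pics/s4_%d.png"%(10*sense()["time_s"]),cv2.resize(s["color"][260:380,270:410,::-1],None,fx=5,fy=5))
E
python3 chk.py
```

```text
t 10.35 tcp [ 0.496  -0.2842  0.1024] yaw -81.36 down [-0.001  0.    -1.   ] F [-1.85 -1.46  1.88] grip 0.49430216413049755 10.00025287270546
shift mm [1.2 0.2 2.7] turn -0.06
F.N [2.44869705] F.T [-1.32636625]
block top tilt err deg [-1.95 -0.09] height 0.0278 T [-0.0251  0.0434] S [-0.0215  0.021 ] 11691
block top tilt err deg [-1.96 -0.12] height 0.0278 T [-0.0251  0.0434] S [-0.0215  0.0211] 11662
block top tilt err deg [-2.   -0.16] height 0.0278 T [-0.025   0.0434] S [-0.0215  0.0211] 11641
mean F.N 2.1602547021383116
```

Request:
{"method": "servo_tool", "body": {"motion": [[[0.0003, 0, 0.0008], 0], [[0.0005, 0, 0.0015], 0], [[0.0008, 0, 0.0022], 0], [[0.001, 0, 0.0028], 0], [[0.0012, 0, 0.0034], 0], [[0.0012, 0, 0.0034], 0], [[0.0012, 0, 0.0034], 0], [[0.0012, 0, 0.0034], 0]]}}

```text
time_s: 11.55
tcp_pos: [0.4972, -0.2839, 0.0993]
eef_rot: [-0.0, 0.997, 0.075, -0.0]
wrist_force: [-5.4, 0.4, 4.8]
opening: 0.494
grasp_force: 10.0
```

```bash
python3 chk.py; ls pics
```

```text
t 11.55 tcp [ 0.4972 -0.2839  0.0993] yaw -81.35 down [-0.001  0.    -1.   ] F [-5.44  0.4   4.75] grip 0.4937214619312763 10.001023560762405
shift mm [-0.1  0.2 -0.4] turn -0.05
F.N [6.22131427] F.T [-3.47517205]
block top tilt err deg [-0.27 -0.12] height 0.0247 T [-0.0256  0.043 ] S [-0.0215  0.0211] 11220
block top tilt err deg [-0.27 -0.12] height 0.0247 T [-0.0257  0.0429] S [-0.0215  0.0211] 11299
block top tilt err deg [-0.28 -0.13] height 0.0247 T [-0.0256  0.043 ] S [-0.0215  0.0211] 11271
mean F.N 5.994771024987321
s2.npz
s2.png
s3.npz
s3.png
s4_105.png
s4_117.png
side0.npz
side0.png
top0.npz
top0.png
w1.png
w2.npz
w2.png
```

Request:
{"method": "servo_tool", "body": {"motion": [[[0, 0, 0.0003], 0], [[-0.0001, 0, 0.0006], 0], [[-0.0002, 0, 0.001], 0], [[-0.0003, 0, 0.0015], 0], [[-0.0003, 0, 0.0015], 0], [[-0.0003, 0, 0.0015], 0], [[-0.0003, 0, 0.0015], 0], [[-0.0003, 0, 0.0015], 0]]}}

```text
time_s: 12.75
tcp_pos: [0.4975, -0.2839, 0.0984]
eef_rot: [-0.0, 0.997, 0.075, 0.0]
wrist_force: [-3.7, 1.5, 6.5]
opening: 0.492
grasp_force: 10.0
```

```bash
python3 chk.py; mv pics/s4_1[23]*.png pics/s5.png
python3 - <<'E'
from h import *
from station import vision
S=np.cross(Z,H)
for n in("side","top","wrist"):
    P=cloud(vision.snapshot(n)); d=P-C; print(n)
    for lo,hi,nm in((.016,.030,"block"),(-.012,.004,"strip")):
        m=(d@N>lo)&(d@N<hi)&(abs(d@TT)<.062)&(abs(d@S)<.018); e=d[m]
        if len(e)<30: continue
        x,y,z=e@TT,e@S,e@N
        for _ in range(8):
            A=np.c_[x,y,x*0+1];k=np.linalg.lstsq(A,z,rcond=None)[0]; r=abs(A@k-z); g=r<max(.001,2*np.median(r)); x,y,z=x[g],y[g],z[g]
        print(nm,len(x),np.degrees(k[:2]).round(2),k[2].round(4),"T",x.min().round(4),x.max().round(4))
E
```

```text
t 12.75 tcp [ 0.4975 -0.2839  0.0984] yaw -81.34 down [ 0.001  0.    -1.   ] F [-3.74  1.5   6.46] grip 0.49169877122228284 10.001194775104523
shift mm [-0.5  0.2 -1.3] turn -0.04
F.N [7.24272389] F.T [-1.1772543]
block top tilt err deg [-0.25 -0.16] height 0.0237 T [-0.0257  0.043 ] S [-0.0215  0.0211] 11153
block top tilt err deg [-0.27 -0.14] height 0.0237 T [-0.0257  0.043 ] S [-0.0215  0.0212] 11171
block top tilt err deg [-0.24 -0.13] height 0.0237 T [-0.0257  0.043 ] S [-0.0215  0.0211] 11276
mean F.N 7.70970975149125
side
block 252 [1.26 0.28] 0.0245 T -0.0473 0.0135
strip 70 [-0.59 -1.03] -0.0043 T -0.0609 0.0592
top
block 85 [0.23 3.75] 0.024 T -0.0462 -0.024
strip 63 [ 0.48 -2.84] -0.0045 T -0.0596 0.0606
wrist
block 8651 [-0.24 -0.06] 0.0238 T -0.027 0.0443
strip 2990 [-2.64 -0.06] -0.0014 T 0.0411 0.0611
```

View pics/s5.png

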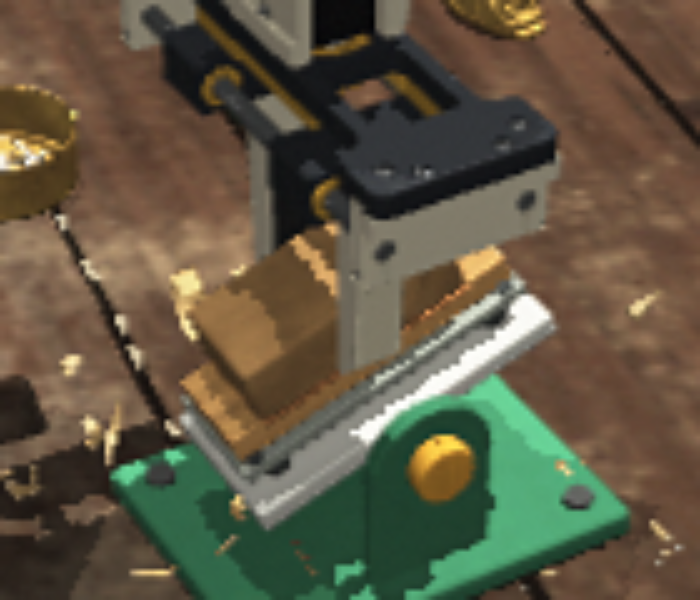

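The block now lies along the strip with no visible gap, its lower edge at (260,415). The tilt stayed the same while the bed gave another 1 mm, so it is flush. I'll hold with a slightly firmer grip and confirm it is stable.

Request:
{"method": "servo_tool", "body": {"motion": [[[0, 0, 0.0003], 0], [[0, 0, 0.0003], 0], [[0, 0, 0.0003], 0], [[0, 0, 0.0003], 0], [[0, 0, 0.0003], 0], [[0, 0, 0.0003], 0], [[0, 0, 0.0003], 0], [[0, 0, 0.0003], 0]], "newtons": 14}}

```text
time_s: 14.1
tcp_pos: [0.4976, -0.2839, 0.0982]
eef_rot: [-0.0, 0.997, 0.075, 0.0]
wrist_force: [-4.8, 1.7, 7.2]
opening: 0.492
grasp_force: 14.0
```

```bash
python3 chk.py
```

```text
t 14.1 tcp [ 0.4976 -0.2839  0.0982] yaw -81.34 down [ 0.001  0.    -1.   ] F [-4.79  1.74  7.21] grip 0.49226007972937647 14.001302719116211
shift mm [-0.5  0.2 -1.5] turn -0.04
F.N [8.27124741] F.T [-1.88006263]
block top tilt err deg [-0.29 -0.15] height 0.0235 T [-0.0257  0.043 ] S [-0.0214  0.0211] 11207
block top tilt err deg [-0.27 -0.07] height 0.0235 T [-0.0257  0.043 ] S [-0.0215  0.0211] 11180
block top tilt err deg [-0.27 -0.14] height 0.0235 T [-0.0257  0.043 ] S [-0.0215  0.0211] 11109
mean F.N 8.42090466327494
```

Stable: about 8.3 N normal force, the bed in by about 3.6 mm, and the tilt within about 0.3°.

```bash
python3 -c "
from station import finish_job
print(finish_job())"
```

```text
the job is handed in; nothing more can be done
None
```

I handed the job in with the block still gripped and pressed on the strip: about 8 N of push, the bed in by roughly 3.6 mm, tilt within about 0.3° of the measured slope, and no bystander touched; the hand-in returned no verdict.

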